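# Open the bead dispenser over the ringed pocket and hold it open

## Robot

A 6-joint arm with a two-finger parallel gripper is mounted at the origin on the work surface. World frame = base frame: x ahead of the robot, y to its left, z up, the work surface at z = 0. Lengths are in m, angles in rad, forces in N, time in s.
With the tool pointing down it reaches from about 0.325 to 0.75 m from the base axis. Payload 7.6 kg.
Tool frame: the origin (TCP) lies midway between the tips of the shut fingers; the grasp point (between the pads) lies 19 mm behind it; z points along the fingers, y is the line along which they close (so a half turn about z gives the same grasp; the last joint's range is limited). The gripper opens to 85 mm and grips with 20 to 120 N. Pads are 22 mm wide; open, the fingers measure 114 mm over their backs; the gripper's body (76 mm by 85 mm) begins 54 mm behind the grasp point. The pads swing forward as they close: fully open they stand 13 mm farther back than shut.
Start: joints at [1.139, 0.052, 1.401, -0, 1.689, -0.07], TCP at [0.186, 0.491, 0.231] pointing down, gripper open.
Joint ranges: [-2.9, 2.9], [-0.91, 2.17], [0.12, 2.37], [-1.06, 4.2], [0.26, 2.73], [-2.93, 2.93]. Speed limits (rad/s): [2.57, 2.57, 3.01, 3.14, 3.14, 3.14].

## Interface

Orientations are given as [roll, pitch, yaw] about the fixed x, y, z axes, in that order (R = Rz(yaw) Ry(pitch) Rx(roll)).
In Python, from rig import ctrl, optics gives the robot as it stands.
- The arm moves only by the shell command python3 -m creep 'ROWS' [FORCE]. ROWS is JSON, a list of rows, each an object with "offset": the shift along the world's x, y, z as a fraction of full scale, a list of three; "twist": the turn, a rotation vector about the world's x, y, z as a fraction of full scale, a list of three; "gripper": the opening, from 0 (shut) to 1 (fully open). A call has 1 to 5 rows; each row is the pose to reach, as a shift and turn from the pose commanded when the call began; what a row does not reach only later rows make up. Full scale, the value 1, is 0.5 m for a shift and 60 degrees for a turn. A row lasts 1/12 s, in which the tool goes at most 41.7 mm and 7.16 degrees, less where a joint would pass 70% of its speed; a pose out of reach is approached as far as the arm can. A call with a number of a shift or a turn outside -1 to 1 is refused whole. A call with a gripper value outside its range is refused whole. The fingers move at their own pace and stop on an object; FORCE is the grip in N (left out, the last holds). Time passes only in rows, so rows that repeat a pose let the fingers close. It gives the time, the measured TCP pose, the force, the opening and the grip force at its end, in the units of the state.
- ctrl.read_state(): the state, without advancing time (a new reading comes with each control period).
- optics.capture(name): name is "scene" or "top"; returns a dict with "frame" (420x560x3 uint8, blue, green, red), "K" (3x3 intrinsics, pixels), "pose" (4x4, takes a point from camera to world coordinates). Camera axes: x right, y down, z forward; pixel columns grow to the right and rows downward; lengths in m; the calibration is good to about 2 mm. A picture is of the moment at which its call begins. There is no depth.
- ctrl.job_done(): hands the job in; it is judged then, once.
The state is a dict: "clock": time; "qpos": joint angles; "dq": joint speeds; "joint_efforts": joint torques, N m; "position": TCP position; "ee_rot": TCP orientation; "force": force on the tool from outside, world axes, zero at the start; "moment": the same for the moment, N m; "opening": finger opening in m; "grip_force": force on a finger pad.
Only numpy, scipy, OpenCV 4.12 (cv2) and the standard library are available. Lean on these libraries where they do the work, as an engineer would, in place of code of your own. Each camera call takes 0.05 s, during which the arm holds its last target. There are 200 camera calls.

## Task

Slide the counting tray along its track until its ring-marked pocket is centred under the dispenser's spout. Then pick the bayonet lid off the cork coaster, drop it fully into the dispenser's pot with its lugs through the two gaps, and turn it clockwise until its grip bar points at the half-turn ribs, without ever letting it click into the lock. The lid springs back, so finish still gripping it there, with the tray still in place and the other things on the ledge left where they were.

Things in the scene. Friction and masses are not known exactly. Their poses are not given: they have to be found in the camera images.
- dispenser: White plastic bead dispenser, fixed. Origin: on the ledge under the middle of its round pot (76 mm across, rim 90 mm up); z up. A 16 mm thick spout leaves the pot along +x, 55 to 75 mm up, and turns down. Two wooden rails 10 mm high form a track along y, centred 85 mm out on +x, from y = -90 to +270 mm.
- pot_mouth (a point): Centre of the pot mouth at rim height (90 mm above the ledge), on the pot axis; axes as the dispenser's. The mouth is a bayonet socket: a 6 mm thick lip, 48 mm inside diameter, with two gaps 15 mm wide at the dispenser's +x and -x; below the lip the bore is 64 mm. A stop blocks turning counter-clockwise.
- spout_tip (a point): Centre of the spout's round mouth (14 mm across), 34 mm above the ledge, pointing down over the middle of the track.
- half_mark: Half-turn mark: two upright ribs (4 mm wide, standing 9 mm out, tops 3 mm above the rim) on either side of the pot's outside. Origin at the centre of the pot mouth; its x axis runs through both ribs, 0.78 rad clockwise from above from the dispenser's x. Two round 8 mm studs at 1.55 rad clockwise show the locked position.
- shutter (a joint): Sprung shutter in the pot, rad: 0 at rest, grows as the lid turns clockwise. The lid's lugs push it after about 0.1 rad of free turn: it reads about 0.68 with the lid at the half-turn mark. Its spring (0.1 N m there) turns a lid back when let go. Detent balls are felt from 0.95 rad of lid turn; the lock clicks at shutter 1.15; travel ends at 1.5.
- tray: Plywood counting tray, 60 mm wide (x), 230 mm long (y), 18 mm thick, about 0.25 kg, lying loose on the ledge between the rails (1.5 mm play a side), free to slide along y. Origin: centre of its underside; y axis as the dispenser's. Four small plain pockets, one larger with a raised ring, and an upright knob near the +y end.
- ring_pocket (a point): Centre of the one ring-marked pocket (26 mm across, ring 34 mm outside, 4 mm high) on the tray's top, at tray y = -50 mm, 18 mm above the ledge.
- tray_knob (a point): Top centre of the tray's upright round knob: 18 mm diameter, 45 mm tall above the tray's top, at tray y = +90 mm; the top is 63 mm above the ledge.
- lid: Aluminium bayonet lid, 90 g, upright on the coaster. Origin: centre of its underside. Plug 44 mm diameter, 13 mm tall, two lugs along +-x at its foot (57 mm over both, 10 wide, 5 high); disc 66 mm diameter, z 13 to 21 mm; grip bar on top 56 mm along x, 14 mm thick, z 21 to 51 mm. Fits either way round. Fully in, disc on rim, origin 13 mm below pot_mouth; 2 mm up-down play.
- lid_bar_top (a point): Top centre of the lid's grip bar, 51 mm above the lid's origin.
- coaster: Cork coaster fixed on the ledge, 96 mm across, 6 mm thick; origin at the centre of its underside.
- ring_stack: Bystander, to be left alone: ring stacker, four white plastic rings on a wooden foot, 68 mm wide, 60 mm tall. Origin: centre of its underside.
- measuring_cup: Bystander, to be left alone: small aluminium measuring cup, 66 mm wide, 45 mm tall, flat 75 mm handle along its -x. Origin: centre of its underside.
- bead_jar: Bystander, to be left alone: closed glass jar with aluminium cap, 68 mm wide, 100 mm tall. Origin: centre of its underside.
- wooden_pawn: Bystander, to be left alone: wooden pawn, 36 mm wide, 60 mm tall. Origin: centre of its underside.
- dot_block: Bystander, to be left alone: wooden 45 mm block with three dots. Origin: centre of its underside.
- pencil_pot: Bystander, to be left alone: wooden pencil pot, 68 mm wide, 160 mm tall with pencils. Origin: centre of its underside.

How it is judged:
On the way, in this order (a step that is already met when the one before it is completed fails the run):
1. the ring-marked pocket is centred under the spout and the tray is still (horizontal distance between ring_pocket and spout_tip below 0.006 m and linear speed of tray below 0.02 m/s), for 0.3 s.
2. the lid is fully in the pot mouth (horizontal distance between lid and pot_mouth below 0.004 m and z of lid in the frame of pot_mouth below -0.0105 m and angle between lid's own z axis and vertical below 0.1 rad), for 0.2 s.
At the end, for the whole second after the job is handed in: Ring pocket within 6 mm of the spout centre; lid upright, within 4 mm of the pot axis, origin at least 10.5 mm below the rim; bar within 0.15 rad of the half-turn ribs, shutter at 0.45 to 0.9 rad; lid still and gripped by the fingers (over 2 N) (all of step 2 and horizontal distance between ring_pocket and spout_tip below 0.006 m and angle between the x axis of lid and the x axis of half_mark, either way round below 0.15 rad and value of joint shutter between 0.45 and 0.9 rad and angular speed of lid below 0.3 rad/s and contact force between the fingers and lid above 2 N); the arm keeps its last pose, push and grip.
It fails at once if the lid is turned into its lock click (value of joint shutter above 1.15 rad).
It fails at once if a bystander is moved by more than 30 mm (distance of any of ring_stack, measuring_cup, bead_jar, wooden_pawn, dot_block, pencil_pot from where it was at the start of the episode above 0.03 m).
It also fails if it takes over 64 s, if anything falls off the work surface, if the arm or the gripper's body presses on something with over 40 N, if the wrist force passes 120 N, or if a joint passes its speed limit or range.

## Working session

There is one attempt and no reset: what is moved stays moved. The work goes in short steps, Python scripts to look and compute and a shell command to move; the robot and the scene stay as the last step left them, time stands still between calls to the robot, and variables do not carry over. Pictures are saved under pics/ and viewed, at most 10 in all, crops included, and the job is handed in when it is done.

```bash
ls; mkdir -p pics; python3 - <<'E'
from rig import ctrl, optics
import cv2,numpy as np,pickle
d={}
for n in ("scene","top"):
    c=optics.capture(n); d[n]=c
    cv2.imwrite(f"pics/{n}0.png",c["frame"]); print(n,c["K"].round(1).tolist(),c["pose"].round(3).tolist())
pickle.dump(d,open("c0.pkl","wb"))
print(ctrl.read_state())
E
```

```text
pics
scene [[499.1, 0.0, 285.0], [0.0, 499.1, 196.4], [0.0, 0.0, 1.0]] [[0.197, 0.628, -0.753, 1.342], [0.98, -0.11, 0.164, -0.116], [0.02, -0.77, -0.638, 0.775], [0.0, 0.0, 0.0, 1.0]]
top [[412.5, 0.0, 283.0], [0.0, 412.5, 204.1], [0.0, 0.0, 1.0]] [[0.012, -0.999, 0.043, 0.505], [-0.999, -0.011, 0.035, 0.054], [-0.035, -0.043, -0.998, 1.022], [0.0, 0.0, 0.0, 1.0]]
{'clock': 0.1, 'qpos': array([ 1.13870618e+00,  5.27896621e-02,  1.40161444e+00, -3.33718883e-06,
        1.68862345e+00, -7.03162900e-02]), 'dq': array([ 1.35877961e-05, -1.44453600e-03, -2.93250506e-03,  1.37247388e-03,
        1.09986304e-03, -7.76405285e-05]), 'joint_efforts': array([ 9.37875047e-04, -3.82582712e+01, -3.60984457e+01, -1.62549195e-04,
        4.77415088e-03,  1.83726272e-06]), 'position': array([0.18568854, 0.49077429, 0.23055277]), 'ee_rot': array([-3.14016108e+00, -9.75065749e-05,  2.77981833e+00]), 'force': array([0.7824288 , 0.04106862, 0.46586063]), 'moment': array([-0.00868991,  0.00929308,  0.02225599]), 'grip_force': 0.0, 'opening': 0.08544701534434299}
```

View pics/top0.png

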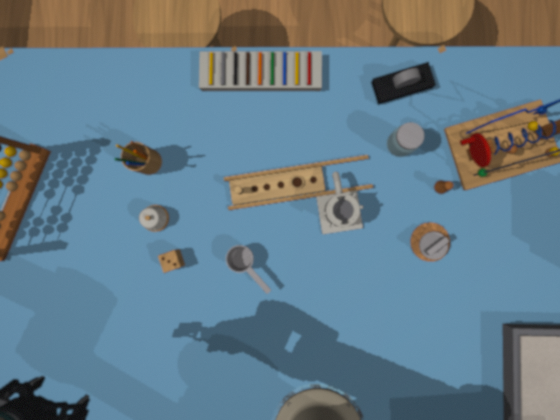

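View pics/scene0.png

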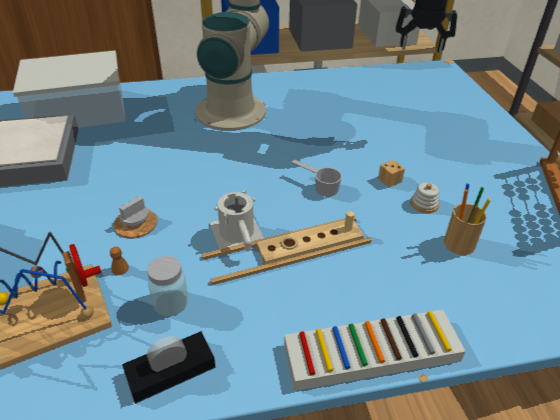

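Top: tray/track from (228,195) to (370,170), pot (342,210), lid on coaster (434,243), knob near (240,188). Scene: pot (236,210), ring pocket (289,243), knob (350,220), lid (134,212). Zooming in on the details.

```bash
python3 - <<'E'
import cv2,pickle,numpy as np
d=pickle.load(open("c0.pkl","rb"))
f=d["top"]["frame"]
def z(f,x0,y0,w,h,s): 
    return cv2.resize(f[y0:y0+h,x0:x0+w],None,fx=s,fy=s,interpolation=cv2.INTER_CUBIC)
a=z(f,222,148,160,100,5)
cv2.imwrite("pics/t_disp.png",a)
g=d["scene"]["frame"]
b=np.vstack([z(g,195,180,190,75,4)[:, :760], np.hstack([z(f,400,218,70,50,5.4)[:270,:378],z(g,100,190,70,50,5.4)[:270,:378]])[:, :756].copy() if False else cv2.resize(np.hstack([z(f,400,218,70,50,5),z(g,100,190,70,50,5)]),(760,271))])
cv2.imwrite("pics/mix.png",b); print(a.shape,b.shape)
E
```

```text
(500, 800, 3) (571, 760, 3)
```

View pics/t_disp.png

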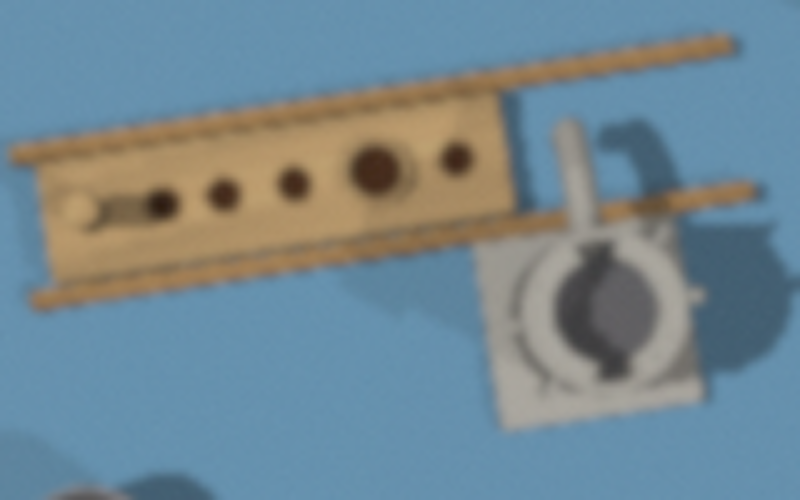

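View pics/mix.png

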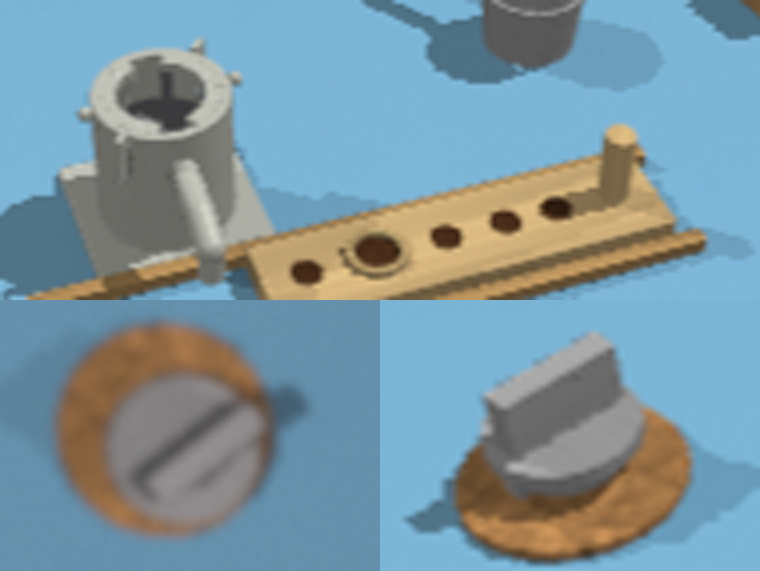

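Crops: top shows rail ends at crop (15,155),(737,45),(35,300),(760,190), pot centre ≈(605,311), ring pocket (375,172), knob top (80,208); the mix shows the rim ellipse ≈(162,94) and the lid bar's top face in both views.

```bash
cat > h.py <<'E'
import numpy as np,cv2
def ray(c,p):
    P=c["pose"]; d=P[:3,:3]@np.linalg.solve(c["K"],[p[0],p[1],1.]); return P[:3,3],d
def onz(c,p,z):
    o,d=ray(c,p); return (o+d*(z-o[2])/d[2])[:2]
def tri(c1,p1,c2,p2):
    (a,u),(b,v)=ray(c1,p1),ray(c2,p2); s=np.linalg.lstsq(np.c_[u,-v],b-a,rcond=None)[0]
    A,B=a+u*s[0],b+v*s[1]; return (A+B)/2,np.linalg.norm(A-B)
def proj(c,X):
    P=c["pose"]; q=c["K"]@(P[:3,:3].T@(np.asarray(X)-P[:3,3])); return q[:2]/q[2]
E
python3 - <<'E'
import pickle,numpy as np,cv2
from h import *
d=pickle.load(open("c0.pkl","rb")); T,S=d["top"],d["scene"]
t=lambda x,y:((x+.5)/5-.5+222,(y+.5)/5-.5+148)
s=lambda x,y:((x+.5)/4-.5+195,(y+.5)/4-.5+180)
tl=lambda x,y:((x+.5)/5.43-.5+400,(y-300+.5)/5.42-.5+218)
sl=lambda x,y:((x-380+.5)/5.43-.5+100,(y-300+.5)/5.42-.5+190)
R=[onz(T,t(*p),.01) for p in((12,155),(738,45),(32,301),(762,190))]
u=(R[0]-R[1])+(R[2]-R[3]); u/=np.linalg.norm(u); ex=np.array([u[1],-u[0]])
print("rails",np.round(R,4).tolist(),"len",np.linalg.norm(R[0]-R[1]),np.linalg.norm(R[2]-R[3]),"yaw",np.arctan2(ex[1],ex[0]))
m=np.mean(R,0); print("disp from rails",m-.085*ex-.09*u)
print("pot top",onz(T,t(605,311),.09),"scene",onz(S,s(162,94),.09),"tri",tri(T,t(605,311),S,s(162,94)))
g=onz(T,t(598,250),.09)-onz(T,t(612,372),.09); print("gap yaw",np.arctan2(g[1],g[0]))
print("ring T",onz(T,t(375,172),.018),"S",onz(S,s(377,250),.02))
print("knob T",onz(T,t(80,208),.063),"S",onz(S,s(621,137),.063))
print("tray mid right edge",onz(T,t(506,150),.018),"left",onz(T,t(44,230),.018))
print("lid T",[onz(T,tl(*p),.057) for p in((240,402),(264,425),(170,500),(145,472))])
print("lid S",[onz(S,sl(*p),.057) for p in((485,400),(598,333),(615,348),(500,411))])
# coaster
for n,c,(x,y) in(("T",T,(432,243)),("S",S,(134,220))):
    hsv=cv2.cvtColor(c["frame"],cv2.COLOR_BGR2HSV); f=c["frame"].astype(int)
    blue=(f[:,:,0]-f[:,:,2])>25
    k=(~blue).astype(np.uint8); nn,l,st,_=cv2.connectedComponentsWithStats(k); L=l[y,x]; print(n,st[L])
E
```

```text
rails [[0.6102, 0.2367], [0.6675, -0.1204], [0.538, 0.2254], [0.5963, -0.1323]] len 0.361633728617039 0.36240685541455203 yaw 0.16031516936248383
disp from rails [ 0.53342935 -0.05004701]
pot top [ 0.53374676 -0.04750492] scene [ 0.53766601 -0.04774065] tri (array([ 0.53388085, -0.04763574,  0.08683121]), np.float64(0.0004333534124763841))
gap yaw 0.1199363330541483
ring T [0.60259704 0.05686627] S [0.60305252 0.05641334]
knob T [0.58005586 0.19464766] S [0.58431704 0.1934496 ]
tray mid right edge [ 0.61393197 -0.00683285] left [0.57259556 0.21878383]
lid T [array([ 0.47605151, -0.28368007]), array([ 0.46643759, -0.2936873 ]), array([ 0.4341074 , -0.25419067]), array([ 0.44580757, -0.24373741])]
lid S [array([ 0.47151807, -0.29433471]), array([ 0.43631634, -0.25112851]), array([ 0.44736395, -0.2441142 ]), array([ 0.47940431, -0.28815498])]
T [ 410  222   41   40 1291]
S [ 113  196   45   43 1262]
```

```bash
for i in 1 2 3; do :; done
python3 -m creep '[{"offset":[0.066,-0.05,0],"twist":[0,0,0.04],"gripper":1},{"offset":[0.132,-0.1,0],"twist":[0,0,0.08],"gripper":1},{"offset":[0.198,-0.15,0],"twist":[0,0,0.12],"gripper":1},{"offset":[0.264,-0.198,0],"twist":[0,0,0.166],"gripper":1},{"offset":[0.264,-0.198,0],"twist":[0,0,0.166],"gripper":1}]' 40
python3 -m creep '[{"offset":[0.066,-0.05,0],"twist":[0,0,0.04],"gripper":1},{"offset":[0.132,-0.1,0],"twist":[0,0,0.08],"gripper":1},{"offset":[0.198,-0.15,0],"twist":[0,0,0.12],"gripper":1},{"offset":[0.264,-0.198,0],"twist":[0,0,0.166],"gripper":1},{"offset":[0.264,-0.198,0],"twist":[0,0,0.166],"gripper":1}]'
python3 -m creep '[{"offset":[0.066,-0.05,0],"twist":[0,0,0.04],"gripper":1},{"offset":[0.132,-0.1,0],"twist":[0,0,0.08],"gripper":1},{"offset":[0.198,-0.15,0],"twist":[0,0,0.12],"gripper":1},{"offset":[0.264,-0.198,0],"twist":[0,0,0.166],"gripper":1},{"offset":[0.264,-0.198,0],"twist":[0,0,0.166],"gripper":1}]'
```

```text
clock: 0.52
position: [0.3223, 0.3881, 0.2308]
ee_rot: [-3.14, 0.002, 2.95]
force: [0.2, 1.1, -0.7]
opening: 0.0854
grip_force: 0.0
clock: 0.93
position: [0.4538, 0.2888, 0.2303]
ee_rot: [-3.139, 0.0, 3.124]
force: [0.3, 0.8, -0.6]
opening: 0.0852
grip_force: 0.0
clock: 1.35
position: [0.5853, 0.1895, 0.2287]
ee_rot: [-3.14, -0.003, -2.986]
force: [-1.4, -0.0, -1.0]
opening: 0.0849
grip_force: 0.0
```

```bash

python3 -m creep '[{"offset":[0,0,-0.08],"twist":[0,0,0],"gripper":1},{"offset":[0,0,-0.16],"twist":[0,0,0],"gripper":1},{"offset":[0,0,-0.24],"twist":[0,0,0],"gripper":1},{"offset":[0,0,-0.31],"twist":[0,0,0],"gripper":1},{"offset":[0,0,-0.38],"twist":[0,0,0],"gripper":1}]'
python3 -m creep '[{"offset":[0,0,0],"twist":[0,0,0],"gripper":0},{"offset":[0,0,0],"twist":[0,0,0],"gripper":0},{"offset":[0,0,0],"twist":[0,0,0],"gripper":0},{"offset":[0,0,0],"twist":[0,0,0],"gripper":0},{"offset":[0,0,0],"twist":[0,0,0],"gripper":0}]' 30
python3 -m creep '[{"offset":[0,0,0],"twist":[0,0,0],"gripper":0},{"offset":[0,0,0],"twist":[0,0,0],"gripper":0},{"offset":[0,0,0],"twist":[0,0,0],"gripper":0},{"offset":[0,0,0],"twist":[0,0,0],"gripper":0},{"offset":[0,0,0],"twist":[0,0,0],"gripper":0}]' 30
```

```text
clock: 1.77
position: [0.5808, 0.1944, 0.0388]
ee_rot: [3.141, -0.002, -2.982]
force: [-0.3, -1.2, 0.1]
opening: 0.0854
grip_force: 0.0
clock: 2.18
position: [0.5833, 0.1946, 0.0444]
ee_rot: [3.141, 0.005, -2.982]
force: [-0.4, 0.5, -0.1]
opening: 0.0257
grip_force: 0.0
clock: 2.6
position: [0.583, 0.1945, 0.044]
ee_rot: [3.141, 0.004, -2.982]
force: [-1.0, 1.0, 6.0]
opening: 0.0168
grip_force: 29.3
```

```bash

python3 -m creep '[{"offset":[0.004,-0.025,0],"twist":[0,0,0],"gripper":0},{"offset":[0.01,-0.062,0],"twist":[0,0,0],"gripper":0},{"offset":[0.017,-0.105,0],"twist":[0,0,0],"gripper":0},{"offset":[0.024,-0.15,0],"twist":[0,0,0],"gripper":0},{"offset":[0.0296,-0.183,0],"twist":[0,0,0],"gripper":0}]' 30
python3 -m creep '[{"offset":[0,0,0],"twist":[0,0,0],"gripper":0},{"offset":[0,0,0],"twist":[0,0,0],"gripper":0},{"offset":[0,0,0],"twist":[0,0,0],"gripper":0}]'
python3 - <<'E'
from rig import ctrl, optics
import cv2,numpy as np,pickle
d={n:optics.capture(n) for n in("scene","top")}
pickle.dump(d,open("c1.pkl","wb"))
def z(f,x0,y0,w,h,s): return cv2.resize(f[y0:y0+h,x0:x0+w],None,fx=s,fy=s,interpolation=cv2.INTER_CUBIC)
cv2.imwrite("pics/mv.png",np.vstack([z(d["top"]["frame"],230,150,150,55,5),z(d["scene"]["frame"],185,205,150,60,5)]))
E
```

```text
clock: 3.02
position: [0.5981, 0.1024, 0.044]
ee_rot: [3.14, 0.005, -2.982]
force: [-0.5, 5.3, 4.9]
opening: 0.0167
grip_force: 29.4
clock: 3.27
position: [0.5984, 0.1011, 0.044]
ee_rot: [-3.14, 0.005, -2.983]
force: [0.9, -4.0, 4.5]
opening: 0.0167
grip_force: 29.5
```

View pics/mv.png

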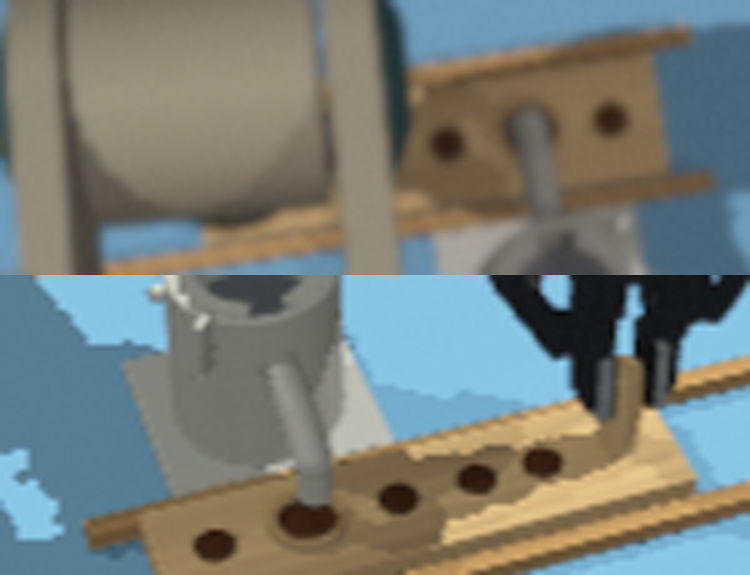

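```bash
python3 - <<'E'
import pickle
from h import *
d=pickle.load(open("c1.pkl","rb")); T,S=d["top"],d["scene"]
t=lambda x,y:((x+.5)/5-.5+230,(y+.5)/5-.5+150)
s=lambda x,y:((x+.5)/5-.5+185,(y-275+.5)/5-.5+205)
e=np.array([.987,.16]);u=np.array([-.16,.987])
r=onz(S,s(309,519),.02); sp=onz(S,s(314,501),.034); print("S ring",r,"spout",sp,"d u,e",(r-sp)@u,(r-sp)@e)
a=[onz(T,t(*p),.018) for p in((655,57),(672,170))]; m=np.mean(a,0)
R=[onz(T,t(*p),.01) for p in((691,36),(715,182))]; M=np.mean(R,0)
print("tray end",m,"ring",m+.065*u,"rail end",M,"spout",M+.09*u,"d",(m+.065*u-M-.09*u)@u,(m-M)@e)
# pockets either side of ring -> neighbour check
print("rim/pockets T",onz(T,t(447,145),.018),onz(T,t(610,120),.018), "ring via knob TCP", np.array([.5984,.1011])-.14*u)
q=proj(T,[*sp,.067]);print("spout elbow top",onz(T,t(530,118),.07))
E
```

```text
S ring [ 0.61981123 -0.03730674] spout [ 0.62346319 -0.03533067] d u,e -0.0013660701706534545 -0.003920651620053694
tray end [ 0.62772779 -0.10245952] ring [ 0.61732779 -0.03830452] rail end [ 0.63110263 -0.12291929] spout [ 0.61670263 -0.03408929] d -0.004260454440748336 -5.740171764103236e-05
rim/pockets T [0.61140516 0.00238464] [ 0.62430289 -0.07660981] ring via knob TCP [ 0.6208  -0.03708]
spout elbow top [ 0.61874177 -0.03307078]
```

```bash

python3 -m creep '[{"offset":[0,0.002,0],"twist":[0,0,0],"gripper":0},{"offset":[-0.001,0.005,0],"twist":[0,0,0],"gripper":0},{"offset":[-0.001,0.005,0],"twist":[0,0,0],"gripper":0},{"offset":[-0.001,0.005,0],"twist":[0,0,0],"gripper":0},{"offset":[-0.001,0.005,0],"twist":[0,0,0],"gripper":0}]'
python3 -m creep '[{"offset":[0,0,0],"twist":[0,0,0],"gripper":1},{"offset":[0,0,0],"twist":[0,0,0],"gripper":1},{"offset":[0,0,0],"twist":[0,0,0],"gripper":1},{"offset":[0,0,0],"twist":[0,0,0],"gripper":1},{"offset":[0,0,0],"twist":[0,0,0],"gripper":1}]'
python3 -m creep '[{"offset":[0,0,0.04],"twist":[0,0,0],"gripper":1},{"offset":[0,0,0.1],"twist":[0,0,0],"gripper":1},{"offset":[0,0,0.18],"twist":[0,0,0],"gripper":1},{"offset":[0,0,0.26],"twist":[0,0,0],"gripper":1},{"offset":[0,0,0.34],"twist":[0,0,0],"gripper":1}]'
```

```text
clock: 3.78
position: [0.5978, 0.1042, 0.044]
ee_rot: [-3.14, 0.005, -2.983]
force: [0.2, -4.7, 6.0]
opening: 0.0167
grip_force: 29.5
clock: 4.2
position: [0.5959, 0.1052, 0.0411]
ee_rot: [3.141, -0.0, -2.982]
force: [-0.1, 0.5, -0.9]
opening: 0.0766
grip_force: 0.0
clock: 4.62
position: [0.5956, 0.1051, 0.2129]
ee_rot: [3.141, -0.001, -2.982]
force: [1.1, -0.8, 0.1]
opening: 0.0854
grip_force: 0.0
```

```bash

python3 -m creep '[{"offset":[-0.023,-0.062,0],"twist":[0,0,-0.085],"gripper":1},{"offset":[-0.046,-0.125,0],"twist":[0,0,-0.17],"gripper":1},{"offset":[-0.07,-0.187,0],"twist":[0,0,-0.256],"gripper":1},{"offset":[-0.093,-0.249,0],"twist":[0,0,-0.341],"gripper":1}]'
python3 -m creep '[{"offset":[-0.023,-0.062,0],"twist":[0,0,-0.085],"gripper":1},{"offset":[-0.046,-0.125,0],"twist":[0,0,-0.17],"gripper":1},{"offset":[-0.07,-0.187,0],"twist":[0,0,-0.256],"gripper":1},{"offset":[-0.093,-0.249,0],"twist":[0,0,-0.341],"gripper":1}]'
python3 -m creep '[{"offset":[-0.023,-0.062,0],"twist":[0,0,-0.085],"gripper":1},{"offset":[-0.046,-0.125,0],"twist":[0,0,-0.17],"gripper":1},{"offset":[-0.07,-0.187,0],"twist":[0,0,-0.256],"gripper":1},{"offset":[-0.093,-0.249,0],"twist":[0,0,-0.341],"gripper":1},{"offset":[-0.093,-0.249,0],"twist":[0,0,-0.341],"gripper":1}]'
python3 - <<'E'
from rig import ctrl, optics
import cv2,numpy as np,pickle
d={n:optics.capture(n) for n in("scene","top")}
pickle.dump(d,open("c2.pkl","wb"))
def z(f,x0,y0,w,h,s): return cv2.resize(f[y0:y0+h,x0:x0+w],None,fx=s,fy=s,interpolation=cv2.INTER_CUBIC)
cv2.imwrite("pics/mv2.png",np.vstack([z(d["top"]["frame"],230,150,150,55,5),z(d["scene"]["frame"],185,205,150,60,5)]))
E
```

```text
clock: 4.95
position: [0.5489, -0.0204, 0.2114]
ee_rot: [3.141, 0.0, 2.941]
force: [0.8, -0.2, -0.7]
opening: 0.0856
grip_force: 0.0
clock: 5.28
position: [0.5022, -0.1452, 0.2113]
ee_rot: [3.141, 0.0, 2.583]
force: [0.7, 0.4, -0.0]
opening: 0.0856
grip_force: 0.0
clock: 5.7
position: [0.4545, -0.2728, 0.2111]
ee_rot: [-3.14, 0.001, 2.22]
force: [0.0, 0.4, -0.3]
opening: 0.0856
grip_force: 0.0
```

View pics/mv2.png

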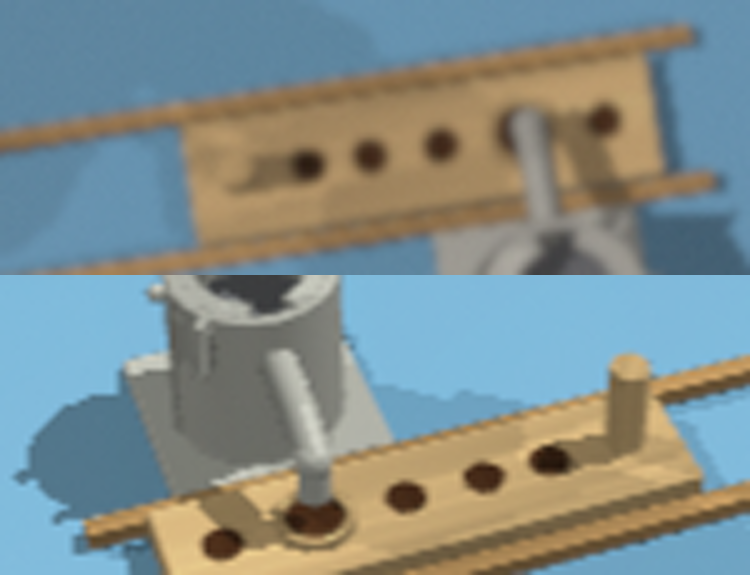

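Ring pocket (scene ≈(316,518)) now sits right below the spout (314,498) and the top tray end moved 7 crop px: centred within about 1–2 mm. Now the lid.

```bash

python3 -m creep '[{"offset":[0.001,0,-0.07],"twist":[0,0,0],"gripper":1},{"offset":[0.001,0,-0.15],"twist":[0,0,0],"gripper":1},{"offset":[0.001,0,-0.23],"twist":[0,0,0],"gripper":1},{"offset":[0.001,0,-0.3],"twist":[0,0,0],"gripper":1},{"offset":[0.001,0,-0.354],"twist":[0,0,0],"gripper":1}]'
python3 -m creep '[{"offset":[0,0,0],"twist":[0,0,0],"gripper":0},{"offset":[0,0,0],"twist":[0,0,0],"gripper":0},{"offset":[0,0,0],"twist":[0,0,0],"gripper":0},{"offset":[0,0,0],"twist":[0,0,0],"gripper":0},{"offset":[0,0,0],"twist":[0,0,0],"gripper":0}]' 60
python3 -m creep '[{"offset":[0,0,0],"twist":[0,0,0],"gripper":0},{"offset":[0,0,0],"twist":[0,0,0],"gripper":0},{"offset":[0,0,0],"twist":[0,0,0],"gripper":0},{"offset":[0,0,0],"twist":[0,0,0],"gripper":0},{"offset":[0,0,0],"twist":[0,0,0],"gripper":0}]'
```

```text
clock: 6.22
position: [0.4565, -0.2661, 0.0311]
ee_rot: [-3.141, -0.003, 2.233]
force: [0.7, 0.0, -0.5]
opening: 0.0852
grip_force: 0.0
clock: 6.63
position: [0.4584, -0.2691, 0.0367]
ee_rot: [3.14, 0.004, 2.23]
force: [0.6, -0.1, -0.2]
opening: 0.0255
grip_force: 0.0
clock: 7.05
position: [0.4581, -0.2691, 0.0362]
ee_rot: [3.14, 0.003, 2.23]
force: [-0.1, 1.2, 7.1]
opening: 0.0126
grip_force: 59.6
```

```bash

python3 -m creep '[{"offset":[0,0,0.03],"twist":[0,0,0],"gripper":0},{"offset":[0,0,0.09],"twist":[0,0,0],"gripper":0},{"offset":[0,0,0.16],"twist":[0,0,0],"gripper":0},{"offset":[0,0,0.23],"twist":[0,0,0],"gripper":0},{"offset":[0,0,0.28],"twist":[0,0,0],"gripper":0}]'
python3 -m creep '[{"offset":[0.015,0.045,0],"twist":[0,0,0.1],"gripper":0},{"offset":[0.03,0.09,0],"twist":[0,0,0.205],"gripper":0},{"offset":[0.046,0.13,0],"twist":[0,0,0.307],"gripper":0},{"offset":[0.062,0.177,0],"twist":[0,0,0.409],"gripper":0},{"offset":[0.078,0.221,0],"twist":[0,0,0.512],"gripper":0}]'
python3 -m creep '[{"offset":[0.015,0.045,0],"twist":[0,0,0.1],"gripper":0},{"offset":[0.03,0.09,0],"twist":[0,0,0.205],"gripper":0},{"offset":[0.046,0.13,0],"twist":[0,0,0.307],"gripper":0},{"offset":[0.062,0.177,0],"twist":[0,0,0.409],"gripper":0},{"offset":[0.077,0.221,0],"twist":[0,0,0.512],"gripper":0}]'
python3 -m creep '[{"offset":[0,0,-0.03],"twist":[0,0,0],"gripper":0},{"offset":[0,0,-0.05],"twist":[0,0,0],"gripper":0},{"offset":[0,0,-0.05],"twist":[0,0,0],"gripper":0},{"offset":[0,0,-0.05],"twist":[0,0,0],"gripper":0},{"offset":[0,0,-0.05],"twist":[0,0,0],"gripper":0}]'
python3 - <<'E'
from rig import ctrl, optics
import cv2,numpy as np,pickle
d={n:optics.capture(n) for n in("scene","top")}
pickle.dump(d,open("c3.pkl","wb"))
def z(f,x0,y0,w,h,s): return cv2.resize(f[y0:y0+h,x0:x0+w],None,fx=s,fy=s,interpolation=cv2.INTER_CUBIC)
cv2.imwrite("pics/ov.png",np.hstack([z(d["scene"]["frame"],200,150,75,100,6)[:600,:450],z(d["top"]["frame"],315,165,58,100,6)]))
E
```

```text
clock: 7.47
position: [0.4575, -0.2688, 0.1779]
ee_rot: [3.14, 0.003, 2.23]
force: [0.9, -0.2, -0.7]
opening: 0.0128
grip_force: 58.6
clock: 7.88
position: [0.4962, -0.1568, 0.1744]
ee_rot: [3.141, -0.0, 2.771]
force: [0.6, 0.6, -1.5]
opening: 0.0129
grip_force: 58.6
clock: 8.3
position: [0.5347, -0.0463, 0.1744]
ee_rot: [3.141, -0.0, -2.976]
force: [0.4, 0.1, -0.9]
opening: 0.0131
grip_force: 58.6
clock: 8.72
position: [0.5346, -0.0482, 0.1498]
ee_rot: [-3.142, 0.0, -2.982]
force: [-0.5, -0.4, -0.5]
opening: 0.013
grip_force: 58.7
```

View pics/ov.png

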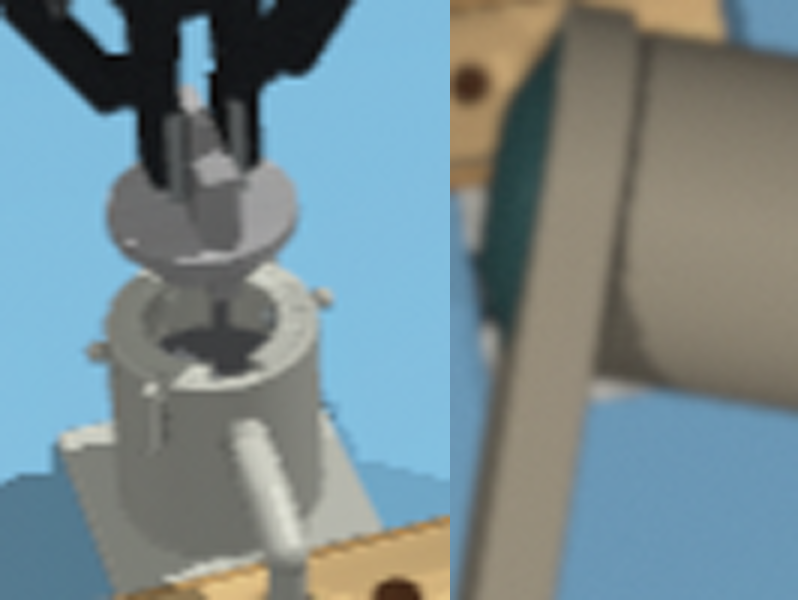

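```bash
python3 - <<'E'
import pickle
from h import *
d=pickle.load(open("c3.pkl","rb")); S=d["scene"]
s=lambda x,y:((x+.5)/6-.5+200,(y+.5)/6-.5+150)
inv=lambda p:((np.array(p)+.5-[200,150])*6-.5).round(1)
tcp=np.array([.5346,-.0482])
th=np.linspace(0,2*np.pi,721)
def circ(c,r,z):
    q=np.array([inv(proj(S,[c[0]+r*np.cos(a),c[1]+r*np.sin(a),z])) for a in th]); return "L",q[:,0].min(),"R",q[:,0].max(),"T",q[:,1].min(),"B",q[:,1].max()
print("disc top pred",circ(tcp,.033,.1408)); print("disc bottom pred",circ(tcp,.033,.1328))
print("rim pred",circ((.535,-.0478),.038,.09)); print("mouth pred",circ((.535,-.0478),.024,.09))
e=np.array([.987,.16])
print("bar end top pred",inv(proj(S,[*(tcp+.028*e),.1708])),"bar end foot",inv(proj(S,[*(tcp+.028*e),.1408])))
print("ribs",[inv(proj(S,[.535+k*.0425*np.cos(-.62),-.0478+k*.0425*np.sin(-.62),.093])) for k in(1,-1)])
print("studs",[inv(proj(S,[.535+k*.042*np.cos(-1.39),-.0478+k*.042*np.sin(-1.39),.09])) for k in(1,-1)])
E
```

```text
disc top pred ('L', np.float64(107.1), 'R', np.float64(301.1), 'T', np.float64(144.3), 'B', np.float64(263.7))
disc bottom pred ('L', np.float64(108.6), 'R', np.float64(301.7), 'T', np.float64(162.4), 'B', np.float64(282.2))
rim pred ('L', np.float64(103.6), 'R', np.float64(320.2), 'T', np.float64(248.6), 'B', np.float64(388.2))
mouth pred ('L', np.float64(143.7), 'R', np.float64(280.4), 'T', np.float64(273.1), 'B', np.float64(361.3))
bar end top pred [223.8 180.4] bar end foot [227.5 251.3]
ribs [array([152.1, 382.4]), array([268.2, 241.5])]
studs [array([ 96.6, 343.6]), array([325. , 289.9])]
```

Scene crop: disc spans 107–299 and rim 104–319 (px), matching predictions within ~1–2 px, so the lid is centred over the mouth within about 1 mm. Lowering with force checks.

```bash

python3 -m creep '[{"offset":[0,0,-0.02],"twist":[0,0,0],"gripper":0},{"offset":[0,0,-0.04],"twist":[0,0,0],"gripper":0},{"offset":[0,0,-0.05],"twist":[0,0,0],"gripper":0},{"offset":[0,0,-0.056],"twist":[0,0,0],"gripper":0},{"offset":[0,0,-0.06],"twist":[0,0,0],"gripper":0}]'
python3 -m creep '[{"offset":[0,0,-0.004],"twist":[0,0,0],"gripper":0},{"offset":[0,0,-0.008],"twist":[0,0,0],"gripper":0},{"offset":[0,0,-0.008],"twist":[0,0,0],"gripper":0},{"offset":[0,0,-0.008],"twist":[0,0,0],"gripper":0}]'
```

```text
clock: 9.23
position: [0.5343, -0.0475, 0.1193]
ee_rot: [3.141, -0.001, -2.981]
force: [-3.4, -0.7, 0.6]
opening: 0.0129
grip_force: 58.7
clock: 9.57
position: [0.5346, -0.0475, 0.1151]
ee_rot: [3.142, -0.0, -2.981]
force: [1.4, -0.9, -2.1]
opening: 0.0128
grip_force: 58.6
```

```bash

python3 -m creep '[{"offset":[0,0,-0.005],"twist":[0,0,0],"gripper":0},{"offset":[0,0,-0.01],"twist":[0,0,0],"gripper":0},{"offset":[0,0,-0.012],"twist":[0,0,0],"gripper":0},{"offset":[0,0,-0.012],"twist":[0,0,0],"gripper":0}]'
python3 -m creep '[{"offset":[0,0,-0.004],"twist":[0,0,0],"gripper":0},{"offset":[0,0,-0.004],"twist":[0,0,0],"gripper":0},{"offset":[0,0,-0.004],"twist":[0,0,0],"gripper":0},{"offset":[0,0,-0.004],"twist":[0,0,0],"gripper":0}]'
```

```text
clock: 9.9
position: [0.5346, -0.0475, 0.109]
ee_rot: [3.142, -0.0, -2.981]
force: [1.5, -0.4, -2.0]
opening: 0.0127
grip_force: 58.6
clock: 10.23
position: [0.5346, -0.0476, 0.1073]
ee_rot: [-3.141, 0.0, -2.981]
force: [2.0, -0.8, -0.5]
opening: 0.0126
grip_force: 58.7
```

```bash

python3 -m creep '[{"offset":[0,0,-0.002],"twist":[0,0,0],"gripper":0},{"offset":[0,0,-0.002],"twist":[0,0,0],"gripper":0},{"offset":[0,0,-0.002],"twist":[0,0,0],"gripper":0},{"offset":[0,0,-0.002],"twist":[0,0,0],"gripper":0}]'
python3 -m creep '[{"offset":[0,0,-0.002],"twist":[0,0,0],"gripper":0},{"offset":[0,0,-0.002],"twist":[0,0,0],"gripper":0},{"offset":[0,0,-0.002],"twist":[0,0,0],"gripper":0},{"offset":[0,0,-0.002],"twist":[0,0,0],"gripper":0}]'
```

```text
clock: 10.57
position: [0.5347, -0.0476, 0.1072]
ee_rot: [-3.141, 0.0, -2.981]
force: [-3.7, -1.6, 6.1]
opening: 0.0129
grip_force: 59.6
clock: 10.9
position: [0.5347, -0.0477, 0.1072]
ee_rot: [-3.141, 0.001, -2.981]
force: [-6.4, -1.8, 11.1]
opening: 0.0126
grip_force: 60.4
```

```bash

python3 -m creep '[{"offset":[0,0,0.002],"twist":[0,0,0],"gripper":0},{"offset":[0,0,0.002],"twist":[0,0,-0.05],"gripper":0},{"offset":[0,0,0.002],"twist":[0,0,-0.1],"gripper":0},{"offset":[0,0,0.002],"twist":[0,0,-0.16],"gripper":0},{"offset":[0,0,0.002],"twist":[0,0,-0.2],"gripper":0}]' 90
python3 -m creep '[{"offset":[0,0,0],"twist":[0,0,-0.05],"gripper":0},{"offset":[0,0,0],"twist":[0,0,-0.1],"gripper":0},{"offset":[0,0,0],"twist":[0,0,-0.15],"gripper":0},{"offset":[0,0,0],"twist":[0,0,-0.2],"gripper":0},{"offset":[0,0,0],"twist":[0,0,-0.2],"gripper":0}]'
python3 -c "
from rig import ctrl;print(ctrl.read_state()['moment'])"
```

```text
clock: 11.32
position: [0.5348, -0.0477, 0.1073]
ee_rot: [-3.141, 0.001, 3.09]
force: [-2.2, -2.3, 7.0]
opening: 0.012
grip_force: 88.8
clock: 11.73
position: [0.535, -0.0477, 0.1073]
ee_rot: [3.142, 0.001, 2.881]
force: [-1.2, -1.5, 5.6]
opening: 0.0119
grip_force: 88.7
[-0.18158474  0.1505732   0.06764829]
```

```bash

python3 -m creep '[{"offset":[0,0,0],"twist":[0,0,-0.06],"gripper":0},{"offset":[0,0,0],"twist":[0,0,-0.12],"gripper":0},{"offset":[0,0,0],"twist":[0,0,-0.18],"gripper":0},{"offset":[0,0,0],"twist":[0,0,-0.24],"gripper":0},{"offset":[0,0,0],"twist":[0,0,-0.29],"gripper":0}]'
python3 -m creep '[{"offset":[0,0,0],"twist":[0,0,-0.03],"gripper":0},{"offset":[0,0,0],"twist":[0,0,-0.055],"gripper":0},{"offset":[0,0,0],"twist":[0,0,-0.055],"gripper":0},{"offset":[0,0,0],"twist":[0,0,-0.055],"gripper":0},{"offset":[0,0,0],"twist":[0,0,-0.055],"gripper":0}]'
python3 - <<'E'
from rig import ctrl, optics
import cv2,numpy as np,pickle
print(ctrl.read_state()['moment'],ctrl.read_state()['ee_rot'])
d={n:optics.capture(n) for n in("scene","top")}
pickle.dump(d,open("c4.pkl","wb"))
def z(f,x0,y0,w,h,s): return cv2.resize(f[y0:y0+h,x0:x0+w],None,fx=s,fy=s,interpolation=cv2.INTER_CUBIC)
cv2.imwrite("pics/fin.png",z(d["scene"]["frame"],190,155,130,110,5))
E
```

```text
clock: 12.15
position: [0.535, -0.0475, 0.1073]
ee_rot: [3.141, 0.001, 2.577]
force: [-1.9, -0.8, 4.7]
opening: 0.0117
grip_force: 88.8
clock: 12.57
position: [0.5351, -0.0475, 0.1073]
ee_rot: [3.141, 0.001, 2.522]
force: [-2.1, -0.4, 5.0]
opening: 0.0123
grip_force: 88.7
[-0.04240662  0.26718553  0.03691282] [3.14071485e+00 1.33174538e-03 2.52226747e+00]
```

View pics/fin.png

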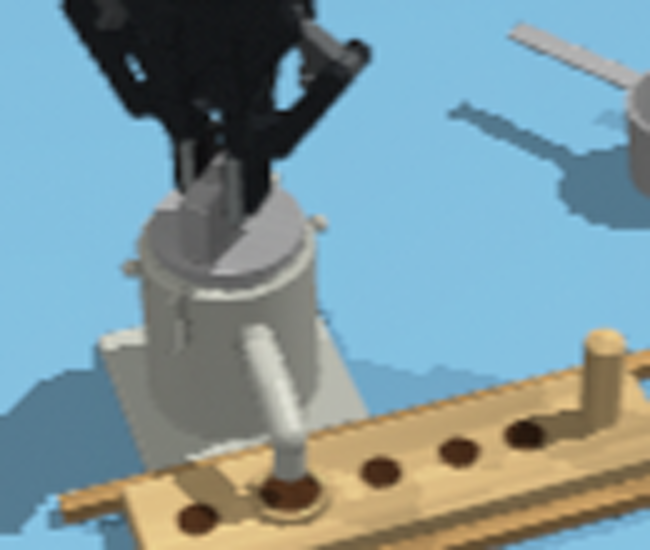

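The lid disc sits on the rim at about (225,235), with the bar in line with the front rib (180,320) and back rib (275,180). The ring pocket (290,490) is still under the spout. Handing in.

```bash
python3 -c "
from rig import ctrl;print(ctrl.job_done())"
```

```text
the job is handed in; nothing more can be done
None
```

I handed the job in at about 12.7 s on the robot clock; no verdict came back. By my measurements, the tray's ring pocket is within 1–2 mm of the spout centre, and the lid is fully seated, still gripped and turned about 0.78 rad clockwise to the half-turn ribs. I saw no sign of the lock click, but couldn't read the shutter joint directly.

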